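# Load the tile crate in reverse of the sample row

## Robot

A 6-joint arm with a two-finger parallel gripper is mounted at the origin on the work surface. World frame = base frame: x ahead of the robot, y to its left, z up, the work surface at z = 0. Lengths are in m, angles in rad, forces in N, time in s.
With the tool pointing down it reaches from about 0.375 to 0.975 m from the base axis. Payload 3.8 kg.
Tool frame: the origin (TCP) lies midway between the tips of the shut fingers; the grasp point (between the pads) lies 19 mm behind it; z points along the fingers, y is the line along which they close (so a half turn about z gives the same grasp; the last joint's range is limited). The gripper opens to 85 mm and grips with 20 to 120 N. Pads are 22 mm wide; open, the fingers measure 114 mm over their backs; the gripper's body (76 mm by 85 mm) begins 54 mm behind the grasp point. The pads swing forward as they close: fully open they stand 13 mm farther back than shut.
Start: joints at [1.207, 0.264, 1.604, -0, 1.274, -0.037], TCP at [0.217, 0.639, 0.231] pointing down, gripper open.
Joint ranges: [-2.63, 2.63], [-0.94, 2.18], [0.31, 2.57], [-1.31, 4.45], [0, 2.66], [-2.55, 2.55]. Speed limits (rad/s): [2.57, 2.57, 3.14, 3.14, 3.14, 3.14].

## Interface

Orientations are given as a rotation vector (axis times angle).
In Python, from workcell import bot, cams gives the robot as it stands.
- The arm moves only by the tool play_rows, never from a script. Its argument "rows" is a list of rows, each a list of 2 entries, a list of its own where there are three numbers: the shift along the tool's x, y, z scaled (see below), then the turn, a rotation vector about the tool's x, y, z scaled (see below). A call has 1 to 20 rows; each row is the pose to reach, as a shift and turn from the pose commanded when the call began, along the tool's axes at that moment; what a row does not reach only later rows make up. The controller multiplies each number of a shift by 250 mm and each number of a turn by 45 degrees. A row lasts 1/12 s, in which the tool goes at most 41.7 mm and 7.16 degrees, less where a joint would pass 70% of its speed; a pose out of reach is approached as far as the arm can. A call with a number of a shift or a turn outside -1 to 1 is refused whole. A call with a gripper value outside its range is refused whole. "claw" is the opening, from -1 (shut) to 1 (fully open), set as the call begins (left out, the last holds). The fingers move at their own pace and stop on an object; "newtons" is the grip in N (left out, the last holds). Time passes only in rows, so rows that repeat a pose let the fingers close. It gives the time, the measured TCP pose, the force, the opening and the grip force at its end, in the units of the state.
- bot.read_state(): the state, without advancing time (a new reading comes with each control period).
- cams.read_camera(name): name is "side" or "top" or "wrist"; returns a dict with "image" (400x640x3 uint8, red, green, blue), "K" (3x3 intrinsics, pixels), "T" (4x4, takes a point from camera to world coordinates); the wrist camera has in their place "mount" (4x4, takes a point from camera to tool coordinates, whose origin is the TCP and whose axes are the flange's). Camera axes: x right, y down, z forward; pixel columns grow to the right and rows downward; lengths in m; the calibration is good to about 2 mm. The wrist camera is an equidistant fisheye: a pixel r from the principal point sees the ray r / f radians off the axis. A picture is of the moment at which its call begins: read the wrist's pose just before it. There is no depth.
- bot.finish_job(): hands the job in; it is judged then, once.
The state is a dict: "time": time; "q": joint angles; "joint_vel": joint speeds; "joint_torque": joint torques, N m; "tool_pos": TCP position; "tcp_rot": TCP orientation; "wrist_force": force on the tool from outside, world axes, zero at the start; "torque": the same for the moment, N m; "width": opening from 0.0 (shut) to 1.0 (fully open); "grip_force": force on a finger pad.
Only numpy, scipy, OpenCV 4.12 (cv2) and the standard library are available. Lean on these libraries where they do the work, as an engineer would, in place of code of your own. Each camera call takes 0.05 s, during which the arm holds its last target. There are 200 camera calls.

## Task

Move the four glazed tiles from the light-wood drying rack into the dark-wood crate rack, one to a slot, in the reverse order of the small samples on the plywood board: seen from the robot, the tile matching the leftmost sample goes into the crate's rightmost slot, and so on along the row, until the tile matching the rightmost sample stands in the leftmost slot. Lower each fragile tile gently, without dropping or ramming it, so that it stands on the same edge as now, fully down and centred along its slot; the plain terracotta tile is not needed in the crate.

Things in the scene. Friction and masses are not known exactly. Their poses are not given: they have to be found in the camera images.
- tile_blue: Loose cobalt blue tile, a cream diamond on its face, 100 x 100 x 14 mm, 0.26 kg, on edge in the light-wood drying rack, foot 15 mm above the table. Origin: centre of the lower edge; x along its width, y through its 14 mm thickness (glaze at -y, terracotta back at +y), z up. Its top 55 mm stand clear. Five tiles, 66 mm apart, in any order; the plain terracotta one is not part of the job.
- tile_white: Loose cream white tile, a blue cross on its face, 100 x 100 x 14 mm, 0.26 kg, on edge in the light-wood drying rack, foot 15 mm above the table. Origin: centre of the lower edge; x along its width, y through its 14 mm thickness (glaze at -y, terracotta back at +y), z up. Its top 55 mm stand clear. Five tiles, 66 mm apart, in any order; the plain terracotta one is not part of the job.
- tile_ochre: Loose ochre yellow tile, a blue disc on its face, 100 x 100 x 14 mm, 0.26 kg, on edge in the light-wood drying rack, foot 15 mm above the table. Origin: centre of the lower edge; x along its width, y through its 14 mm thickness (glaze at -y, terracotta back at +y), z up. Its top 55 mm stand clear. Five tiles, 66 mm apart, in any order; the plain terracotta one is not part of the job.
- tile_green: Loose green tile, three cream bars on its face, 100 x 100 x 14 mm, 0.26 kg, on edge in the light-wood drying rack, foot 15 mm above the table. Origin: centre of the lower edge; x along its width, y through its 14 mm thickness (glaze at -y, terracotta back at +y), z up. Its top 55 mm stand clear. Five tiles, 66 mm apart, in any order; the plain terracotta one is not part of the job.
- sample_blue: Flat cobalt blue sample with a cream diamond, 46 x 46 x 7 mm, fixed on the sample board; it stands for tile_blue. Origin: centre of its underside. The four samples lie in one row along the board's y, 62 mm apart, in any order.
- sample_white: Flat cream white sample with a blue cross, 46 x 46 x 7 mm, fixed on the sample board; it stands for tile_white. Origin: centre of its underside. The four samples lie in one row along the board's y, 62 mm apart, in any order.
- sample_ochre: Flat ochre yellow sample with a blue disc, 46 x 46 x 7 mm, fixed on the sample board; it stands for tile_ochre. Origin: centre of its underside. The four samples lie in one row along the board's y, 62 mm apart, in any order.
- sample_green: Flat green sample with three cream bars, 46 x 46 x 7 mm, fixed on the sample board; it stands for tile_green. Origin: centre of its underside. The four samples lie in one row along the board's y, 62 mm apart, in any order.
- crate_rack: Fixed dark-wood rack, blue end caps, empty, left or right of the drying rack. Base 130 (x) x 292 (y) x 15 mm; origin: centre of the underside; y roughly to the robot's left. Four slots along x, at y = -105, -35, 35, 105 mm: floor 15 mm above the table, V 18 mm wide at the floor, 31 at the mouth, 45 deep, walls 110 long, ends open; the drying rack's slots are alike. Tiles in it reach 115 mm.
- sample_board: Flat plywood board 75 (x) x 270 (y) x 10 mm, fixed, beyond the racks as seen from the robot. Origin: centre of its underside; y runs along the row of samples, roughly to the robot's left; the samples' places are at y = -93, -31, 31, 93 mm.

How it is judged:
At the end, for the whole second after the job is handed in: Each glazed tile rests in the crate slot mirroring its sample's place in the row (board place from the left = slot from the right): origin within 20 mm of the slot's middle across and along, foot less than 10 mm above its floor, leaning less than 25, turned less than 20 degrees; at rest (((y of sample_blue in the frame of sample_board between -0.113 and -0.073 m and y of tile_blue in the frame of crate_rack between 0.085 and 0.125 m) or (y of sample_blue in the frame of sample_board between -0.051 and -0.011 m and y of tile_blue in the frame of crate_rack between 0.015 and 0.055 m) or (y of sample_blue in the frame of sample_board between 0.011 and 0.051 m and y of tile_blue in the frame of crate_rack between -0.055 and -0.015 m) or (y of sample_blue in the frame of sample_board between 0.073 and 0.113 m and y of tile_blue in the frame of crate_rack between -0.125 and -0.085 m)) and x of tile_blue in the frame of crate_rack between -0.02 and 0.02 m and z of tile_blue in the frame of crate_rack between 0.008 and 0.025 m and angle between each of tile_blue, tile_white, tile_ochre, tile_green's own z axis and vertical below 0.44 rad and angle between the x axis of each of tile_blue, tile_white, tile_ochre, tile_green and the x axis of crate_rack, either way round below 0.35 rad and linear speed of each of tile_blue, tile_white, tile_ochre, tile_green below 0.02 m/s and angular speed of each of tile_blue, tile_white, tile_ochre, tile_green below 0.5 rad/s and ((y of sample_white in the frame of sample_board between -0.113 and -0.073 m and y of tile_white in the frame of crate_rack between 0.085 and 0.125 m) or (y of sample_white in the frame of sample_board between -0.051 and -0.011 m and y of tile_white in the frame of crate_rack between 0.015 and 0.055 m) or (y of sample_white in the frame of sample_board between 0.011 and 0.051 m and y of tile_white in the frame of crate_rack between -0.055 and -0.015 m) or (y of sample_white in the frame of sample_board between 0.073 and 0.113 m and y of tile_white in the frame of crate_rack between -0.125 and -0.085 m)) and x of tile_white in the frame of crate_rack between -0.02 and 0.02 m and z of tile_white in the frame of crate_rack between 0.008 and 0.025 m and ((y of sample_ochre in the frame of sample_board between -0.113 and -0.073 m and y of tile_ochre in the frame of crate_rack between 0.085 and 0.125 m) or (y of sample_ochre in the frame of sample_board between -0.051 and -0.011 m and y of tile_ochre in the frame of crate_rack between 0.015 and 0.055 m) or (y of sample_ochre in the frame of sample_board between 0.011 and 0.051 m and y of tile_ochre in the frame of crate_rack between -0.055 and -0.015 m) or (y of sample_ochre in the frame of sample_board between 0.073 and 0.113 m and y of tile_ochre in the frame of crate_rack between -0.125 and -0.085 m)) and x of tile_ochre in the frame of crate_rack between -0.02 and 0.02 m and z of tile_ochre in the frame of crate_rack between 0.008 and 0.025 m and ((y of sample_green in the frame of sample_board between -0.113 and -0.073 m and y of tile_green in the frame of crate_rack between 0.085 and 0.125 m) or (y of sample_green in the frame of sample_board between -0.051 and -0.011 m and y of tile_green in the frame of crate_rack between 0.015 and 0.055 m) or (y of sample_green in the frame of sample_board between 0.011 and 0.051 m and y of tile_green in the frame of crate_rack between -0.055 and -0.015 m) or (y of sample_green in the frame of sample_board between 0.073 and 0.113 m and y of tile_green in the frame of crate_rack between -0.125 and -0.085 m)) and x of tile_green in the frame of crate_rack between -0.02 and 0.02 m and z of tile_green in the frame of crate_rack between 0.008 and 0.025 m); the robot touches nothing.
It fails at once if the cobalt blue tile is dropped into the crate rack (falls free there faster than 0.6 m/s, as after 20 mm) or rammed on it (over 60 N) (contact force between tile_blue and crate_rack above 60 N or (linear speed of tile_blue above 0.6 m/s and contact force between tile_blue and the fingers below 0.1 N and z of tile_blue in the frame of crate_rack below 0.1 m and x of tile_blue in the frame of crate_rack between -0.08 and 0.08 m and y of tile_blue in the frame of crate_rack between -0.16 and 0.16 m)).
It fails at once if the cream white tile is dropped into the crate rack (falls free there faster than 0.6 m/s, as after 20 mm) or rammed on it (over 60 N) (contact force between tile_white and crate_rack above 60 N or (linear speed of tile_white above 0.6 m/s and contact force between tile_white and the fingers below 0.1 N and z of tile_white in the frame of crate_rack below 0.1 m and x of tile_white in the frame of crate_rack between -0.08 and 0.08 m and y of tile_white in the frame of crate_rack between -0.16 and 0.16 m)).
It fails at once if the ochre yellow tile is dropped into the crate rack (falls free there faster than 0.6 m/s, as after 20 mm) or rammed on it (over 60 N) (contact force between tile_ochre and crate_rack above 60 N or (linear speed of tile_ochre above 0.6 m/s and contact force between tile_ochre and the fingers below 0.1 N and z of tile_ochre in the frame of crate_rack below 0.1 m and x of tile_ochre in the frame of crate_rack between -0.08 and 0.08 m and y of tile_ochre in the frame of crate_rack between -0.16 and 0.16 m)).
It fails at once if the green tile is dropped into the crate rack (falls free there faster than 0.6 m/s, as after 20 mm) or rammed on it (over 60 N) (contact force between tile_green and crate_rack above 60 N or (linear speed of tile_green above 0.6 m/s and contact force between tile_green and the fingers below 0.1 N and z of tile_green in the frame of crate_rack below 0.1 m and x of tile_green in the frame of crate_rack between -0.08 and 0.08 m and y of tile_green in the frame of crate_rack between -0.16 and 0.16 m)).
It also fails if it takes over 128 s, if anything falls off the work surface, if the arm or the gripper's body presses on something with over 40 N, if the wrist force passes 120 N, or if a joint passes its speed limit or range.

## Working session

There is one attempt and no reset: what is moved stays moved. The work goes in short steps, Python scripts to look and compute and a tool call to move; the robot and the scene stay as the last step left them, time stands still between calls to the robot, and variables do not carry over. Pictures are saved under pics/ and viewed, at most 14 in all, crops included, and the job is handed in when it is done.

Besides the shell and the picture viewer there is one more tool, called after "Call:" by a JSON object that holds its "op" and its "data". play_rows: Moves the arm, as the interface text tells. Its arguments: {"type":"object","properties":{"rows":{"type":"array","items":{"type":"array"}},"claw":{"type":"number"},"newtons":{"type":"number"}},"required":["rows"]}

```bash
mkdir -p pics; ls; python3 - <<'E'
from workcell import bot,cams
import cv2,numpy as np
print(bot.read_state())
for n in("top","side"):
    c=cams.read_camera(n);cv2.imwrite(f"pics/{n}0.png",c["image"][:,:,::-1]);print(n,c["K"].round(1).tolist(),c["T"].round(4).tolist())
c=cams.read_camera("wrist");print(c["K"],c["mount"])
E
```

```text
pics
{'time': 0.0, 'q': array([ 1.20711200e+00,  2.64748194e-01,  1.60538033e+00,  8.84355855e-07,
        1.27372177e+00, -3.68778930e-02]), 'joint_vel': array([-3.87249447e-04, -7.71468297e-04, -1.55432743e-03, -9.87123612e-05,
        8.89859044e-04,  4.45063108e-04]), 'joint_torque': array([ 1.49440995e-03, -5.15100861e+01, -3.67330348e+01, -2.48435354e-04,
        1.28308157e-02, -3.76220987e-05]), 'tool_pos': array([0.21641194, 0.63858455, 0.22996197]), 'tcp_rot': array([-0.51099184, -3.09929873,  0.00347464]), 'wrist_force': array([-0.17950138, -0.16648872, -0.39479086]), 'torque': array([-0.01281965, -0.0130415 , -0.01687291]), 'grip_force': 0.0, 'width': 0.9993022189626215}
top [[384.9, 0.0, 316.1], [0.0, 384.9, 203.4], [0.0, 0.0, 1.0]] [[-0.0641, -0.9712, 0.2296, 0.4714], [-0.9979, 0.0615, -0.0186, -0.0108], [0.0039, -0.2303, -0.9731, 0.8324], [0.0, 0.0, 0.0, 1.0]]
side [[412.5, 0.0, 314.5], [0.0, 412.5, 202.9], [0.0, 0.0, 1.0]] [[-0.8742, -0.3182, 0.3667, 0.2854], [-0.485, 0.6062, -0.6303, 0.6341], [-0.0217, -0.7289, -0.6843, 0.7299], [0.0, 0.0, 0.0, 1.0]]
[[309.70691629   0.         318.74085281]
 [  0.         309.70691629 200.37888962]
 [  0.           0.           1.        ]] [[ 3.88374945e-04 -9.58659418e-01 -2.84555741e-01  7.28425997e-02]
 [ 9.99999847e-01  2.59982824e-04  4.88972397e-04 -9.04449929e-06]
 [-3.94778389e-04 -2.84555887e-01  9.58659372e-01 -1.41678455e-01]
 [ 0.00000000e+00  0.00000000e+00  0.00000000e+00  1.00000000e+00]]
```

View pics/top0.png

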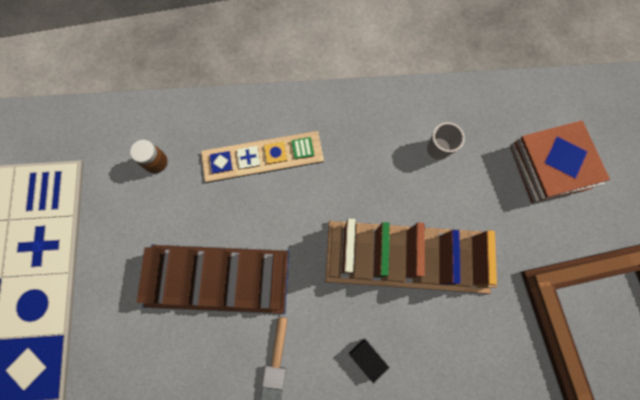

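View pics/side0.png

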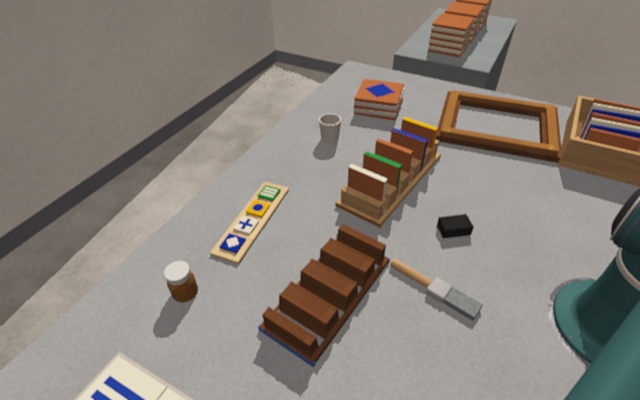

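Top view, left to right: the samples are blue, white, ochre, green (220,160 to 303,148). The drying rack holds white, green, terracotta, blue, ochre (x=350, 385, 420, 456, 491). The crate is at (213,280). So the crate slots from right to left must be blue, white, ochre, green.

```bash
cat > h.py <<'E'
from workcell import bot,cams
import cv2,numpy as np
def ray(c,uv):
    K,T=c["K"],c["T"];d=T[:3,:3]@np.linalg.inv(K)@np.array([uv[0],uv[1],1.]);return T[:3,3],d
def onz(c,uv,z):
    o,d=ray(c,uv);return (o+d*(z-o[2])/d[2])
def proj(c,p):
    T=np.linalg.inv(c["T"]);q=c["K"]@(T[:3,:3]@np.array(p)+T[:3,3]);return q[:2]/q[2]
E
python3 - <<'E'
from h import *
c=cams.read_camera("top");im=c["image"][:,:,::-1].copy()
a=cv2.resize(im[235:325,130:300],None,fx=4.7,fy=4.7,interpolation=cv2.INTER_CUBIC)
cv2.imwrite("pics/crate.png",a)
a=cv2.resize(im[210:300,320:500],None,fx=4.4,fy=4.4,interpolation=cv2.INTER_CUBIC)
cv2.imwrite("pics/dry.png",a)
for n,uv in dict(crate=(213,280),dryL=(350,250),dryR=(491,260)).items(): print(n,onz(c,uv,.06))
E
```

```text
crate [0.51185102 0.18677219 0.06      ]
dryL [ 0.55343241 -0.08725349  0.06      ]
dryR [ 0.51562074 -0.36654917  0.06      ]
```

View pics/crate.png

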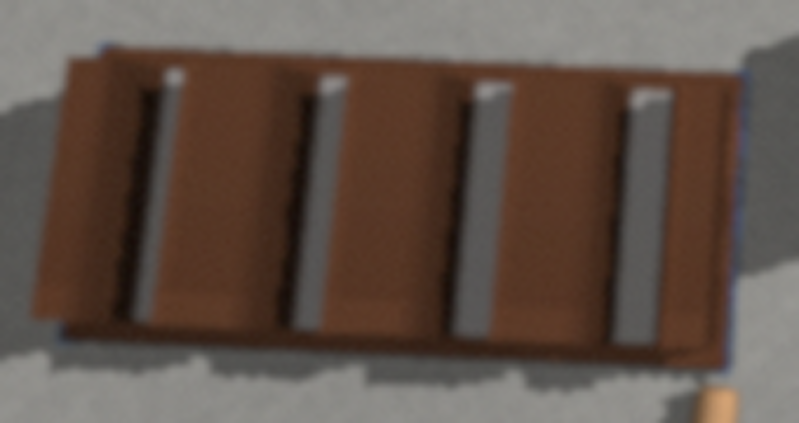

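View pics/dry.png

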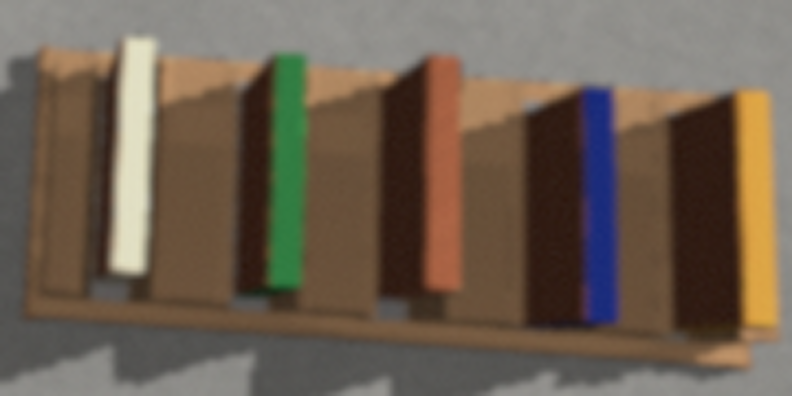

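```bash
python3 - <<'E'
from h import *
c=cams.read_camera("top");s=cams.read_camera("side")
Z=lambda u,v:(130+(u+.5)/4.7-.5,235+(v+.5)/4.7-.5)
D=lambda u,v:(320+(u+.5)/4.4-.5,210+(v+.5)/4.4-.5)
src=[];dst=[]
for y,t,b in((105,(183,75),(152,322)),(35,(347,80),(320,328)),(-35,(512,88),(491,338)),(-105,(671,92),(655,345))):
    P=[onz(c,Z(*t),.015),onz(c,Z(*b),.015)];print(y,P[0].round(4),P[1].round(4),np.linalg.norm(P[0]-P[1]).round(4))
    for p in P: dst.append(p[:2])
    src+= [[.055,y/1e3-.009],[-.055,y/1e3-.009]]
def rigid(a,b):
    a=np.array(a);b=np.array(b);ca,cb=a.mean(0),b.mean(0)
    x,y=a-ca,b-cb;th=np.arctan2((x[:,0]*y[:,1]-x[:,1]*y[:,0]).sum(),(x*y).sum())
    R=np.array([[np.cos(th),-np.sin(th)],[np.sin(th),np.cos(th)]]);t=cb-R@ca
    return th,R,t,(b-(a@R.T+t))
th,R,t,r=rigid(src,dst);print("crate",t,np.degrees(th),(r*1e3).round(1).tolist())
for y in(105,35,-35,-105):print("slot",y,R@[0,y/1e3]+t)
print("base corners",[onz(c,Z(*p),z).round(4).tolist() for p,z in(((104,45),.015),((745,72),.015),((728,370),.015),((62,338),.015))],[(R@p+t).round(4).tolist() for p in([.065,.146],[.065,-.146],[-.065,-.146],[-.065,.146])])
# tile tops by colour in top view, z=.115
im=c["image"].astype(np.float32);hsv=cv2.cvtColor(c["image"],cv2.COLOR_RGB2HSV)
boxes=dict(white=(340,362,210,285),green=(376,394,215,285),terra=(412,428,215,285),blue=(448,463,222,292),ochre=(483,500,222,292))
rng=dict(white=((15,10,170),(45,90,255)),green=((45,120,60),(90,255,255)),terra=((0,100,110),(14,255,255)),blue=((105,140,80),(130,255,255)),ochre=((12,130,130),(28,255,255)))
for n,(a,b,e,f) in boxes.items():
    m=cv2.inRange(hsv,*map(np.array,rng[n]))*0+cv2.inRange(hsv,np.array(rng[n][0]),np.array(rng[n][1]))
    k=np.zeros_like(m);k[e:f,a:b]=m[e:f,a:b]
    nn,l,st,ce=cv2.connectedComponentsWithStats(k);i=1+st[1:,4].argmax()
    pts=np.argwhere(l==i)[:,::-1].astype(np.float32);rect=cv2.minAreaRect(pts)
    bp=cv2.boxPoints(rect);W=np.array([onz(c,p,.115)[:2] for p in bp])
    L=[np.linalg.norm(W[0]-W[1]),np.linalg.norm(W[1]-W[2])];e=(W[1]-W[0]) if L[0]>L[1] else W[2]-W[1]
    an=np.degrees(np.arctan2(e[1],e[0]));an=(an+90)%180-90
    print(n,"n",st[i,4],"mean",onz(c,ce[i],.115).round(4),"L",np.round(L,4),"ang",an.round(1))
E
```

```text
105 [0.5815 0.292  0.015 ] [0.4742 0.3029 0.015 ] 0.1078
35 [0.5746 0.2183 0.015 ] [0.467  0.2297 0.015 ] 0.1082
-35 [0.5662 0.1443 0.015 ] [0.458  0.1553 0.015 ] 0.1088
-105 [0.5599 0.0729 0.015 ] [0.4504 0.0841 0.015 ] 0.11
crate [0.5174138  0.19639469] -5.96472539168082 [[-0.6, 5.8], [1.6, 5.3], [-0.3, 1.8], [1.6, 1.8], [-1.3, -2.7], [-0.2, -3.0], [-0.4, -4.3], [-0.4, -4.6]]
slot 105 [0.528325   0.30082622]
slot 35 [0.52105087 0.2312052 ]
slot -35 [0.51377673 0.16158418]
slot -105 [0.5065026  0.09196315]
base corners [[0.5974, 0.3279, 0.015], [0.5667, 0.0393, 0.015], [0.4379, 0.0528, 0.015], [0.47, 0.3418, 0.015]] [[0.5972, 0.3348], [0.5669, 0.0444], [0.4376, 0.0579], [0.4679, 0.3484]]
white n 390 mean [ 0.5583 -0.0827  0.115 ] L [0.0998 0.0143] ang -8.0
green n 292 mean [ 0.5438 -0.1469  0.115 ] L [0.0975 0.0122] ang -8.4
terra n 488 mean [ 0.5407 -0.2144  0.115 ] L [0.019 0.099] ang -7.5
blue n 300 mean [ 0.5213 -0.2767  0.115 ] L [0.0113 0.0946] ang -8.6
ochre n 390 mean [ 0.5173 -0.3427  0.115 ] L [0.0137 0.0986] ang -7.8
```

```bash
python3 - <<'E'
from h import *
c=cams.read_camera("top")
Z=lambda u,v:(130+(u+.5)/4.7-.5,235+(v+.5)/4.7-.5)
src=[];dst=[]
def add(uv,z,q): dst.append(onz(c,Z(*uv),z)[:2]);src.append(q)
for y,t,b in((.105,(183,75),(152,322)),(.035,(347,80),(320,328)),(-.035,(512,88),(491,338))):
    add(t,.06,[.055,y-.0155]);add(b,.06,[-.055,y-.0155])
add((671,92),.015,[.055,-.114]);add((655,345),.015,[-.055,-.114])
for uv,q in(((104,45),[.065,.146]),((745,72),[.065,-.146]),((728,370),[-.065,-.146]),((62,338),[-.065,.146])): add(uv,.015,q)
a=np.array(src);b=np.array(dst)
for sel in (range(12),list(range(6,12))):
    A,B=a[sel],b[sel];ca,cb=A.mean(0),B.mean(0);x,y=A-ca,B-cb
    th=np.arctan2((x[:,0]*y[:,1]-x[:,1]*y[:,0]).sum(),(x*y).sum());R=np.array([[np.cos(th),-np.sin(th)],[np.sin(th),np.cos(th)]]);t=cb-R@ca
    print(t,np.degrees(th),((b-a@R.T-t)*1e3).round(1).tolist())
    for y in(.105,.035,-.035,-.105):print("slot",y,(R@[0,y]+t).round(4))
# tool axes & moves at start
from scipy.spatial.transform import Rotation as Ro
s=bot.read_state();print(Ro.from_rotvec(s["tcp_rot"]).as_matrix().round(4))
E
```

```text
[0.51661299 0.19118696] -6.032097674395893 [[-5.3, 0.9], [2.8, -0.3], [-4.5, 0.9], [3.3, 0.1], [-5.0, 0.5], [2.1, -0.5], [0.5, 0.9], [0.5, 0.5], [0.8, -1.7], [0.8, 0.1], [1.3, -0.0], [2.7, -1.4]]
slot 0.105 [0.5276 0.2956]
slot 0.035 [0.5203 0.226 ]
slot -0.035 [0.5129 0.1564]
slot -0.105 [0.5056 0.0868]
[0.51783324 0.19091345] -6.215672714257901 [[-6.8, 1.4], [1.2, -0.2], [-5.7, 1.4], [2.0, 0.2], [-6.0, 1.0], [1.0, -0.5], [-0.3, 1.3], [-0.4, 0.6], [-0.9, -1.1], [0.1, 0.6], [0.5, 0.0], [1.0, -1.3]]
slot 0.105 [0.5292 0.2953]
slot 0.035 [0.5216 0.2257]
slot -0.035 [0.514  0.1561]
slot -0.105 [0.5065 0.0865]
[[-9.471e-01  3.210e-01 -1.000e-04]
 [ 3.210e-01  9.471e-01 -5.000e-04]
 [-0.000e+00 -5.000e-04 -1.000e+00]]
```

Call:
{"op": "play_rows", "data": {"rows": [[[-0.5,-0.5,0],[0,0,0]],[[-1,-1,0],[0,0,0]],[[-1,-1,0],[0,0,0]],[[-1,-1,0],[0,0,0]],[[-1,-1,0],[0,0,0]],[[-1,-1,0],[0,0,0]],[[-1,-1,0],[0,0,0]],[[-1,-1,0],[0,0,0]],[[-1,-1,0],[0,0,0]],[[-1,-1,0],[0,0,0]],[[-1,-1,0],[0,0,0]]], "claw": 0.2, "newtons": 40}}

```text
time: 1.27
tool_pos: [0.3737, 0.3215, 0.2316]
tcp_rot: [0.516, 3.099, 0.001]
wrist_force: [-0.1, 0.2, -0.3]
width: 0.601
grip_force: 0.0
```

Call:
{"op": "play_rows", "data": {"rows": [[[-1,-1,0],[0,0,-0.238]],[[-1,-1,0],[0,0,-0.238]],[[-1,-1,0],[0,0,-0.238]],[[-1,-1,0],[0,0,-0.238]],[[-1,-1,0],[0,0,-0.238]],[[-1,-1,0],[0,0,-0.238]],[[-1,-1,0],[0,0,-0.238]],[[-1,-1,0],[0,0,-0.238]],[[-1,-1,0],[0,0,-0.238]],[[-1,-1,0],[0,0,-0.238]],[[-1,-1,0],[0,0,-0.238]]]}}

```text
time: 2.18
tool_pos: [0.5304, 0.0055, 0.2311]
tcp_rot: [-0.222, -3.133, -0.001]
wrist_force: [-0.1, 1.2, 0.3]
width: 0.602
grip_force: 0.0
```

```bash
cat >> h.py <<'E'
from scipy.spatial.transform import Rotation as Ro
TILE=dict(white=(.5583,-.0827),green=(.5438,-.1469),blue=(.5213,-.2767),ochre=(.5173,-.3427))
SLOT={4:(.529,.2953),3:(.5215,.2258),2:(.514,.1562),1:(.5062,.0866)}  # 4=leftmost
def go(xy,z,yaw):  # yaw = world angle of tool y, deg
    s=bot.read_state();R=Ro.from_rotvec(s["tcp_rot"]).as_matrix()
    Rt=np.array([[-np.sin(np.radians(yaw)),np.cos(np.radians(yaw)),0],[np.cos(np.radians(yaw)),np.sin(np.radians(yaw)),0],[0,0,-1]])
    Rt[:,0]=np.cross(Rt[:,1],Rt[:,2])
    d=R.T@(np.array([*xy,z])-s["tool_pos"]);w=Ro.from_matrix(R.T@Rt).as_rotvec()
    print("t",round(s["time"],2),"pos",s["tool_pos"].round(4),"shift",(d/.25).round(3),"turn",(np.degrees(w)/45).round(3),"F",s["wrist_force"].round(1),"w",round(s["width"]*85,1),s["grip_force"])
E
python3 - <<'E'
from h import *
go(TILE["white"],.18,82)
c=cams.read_camera("wrist");cv2.imwrite("pics/w1.png",c["image"][:,:,::-1])
E
```

```text
t 2.18 pos [0.5304 0.0055 0.2311] shift [-0.16  -0.334  0.204] turn [ 0.001 -0.001 -0.002] F [-0.1  1.2  0.3] w 51.2 0.0
```

Call:
{"op": "play_rows", "data": {"rows": [[[-0.16,-0.334,0.2],[0,0,0]],[[-0.16,-0.334,0.2],[0,0,0]],[[-0.16,-0.334,0.2],[0,0,0]],[[-0.16,-0.334,0.2],[0,0,0]],[[-0.16,-0.334,0.2],[0,0,0]],[[-0.16,-0.334,0.2],[0,0,0]],[[-0.16,-0.334,0.2],[0,0,0]]]}}

```text
time: 2.82
tool_pos: [0.558, -0.0812, 0.1823]
tcp_rot: [0.216, 3.133, 0.001]
wrist_force: [-0.2, 0.2, 0.3]
width: 0.599
grip_force: 0.0
```

```bash
python3 - <<'E'
from h import *
go(TILE["white"],.075,82)
c=cams.read_camera("wrist");cv2.imwrite("pics/w2.png",c["image"][:,:,::-1])
E
```

```text
t 2.82 pos [ 0.558  -0.0812  0.1823] shift [-0.001 -0.006  0.429] turn [0.001 0.002 0.002] F [-0.2  0.2  0.3] w 50.9 0.0
```

View pics/w2.png

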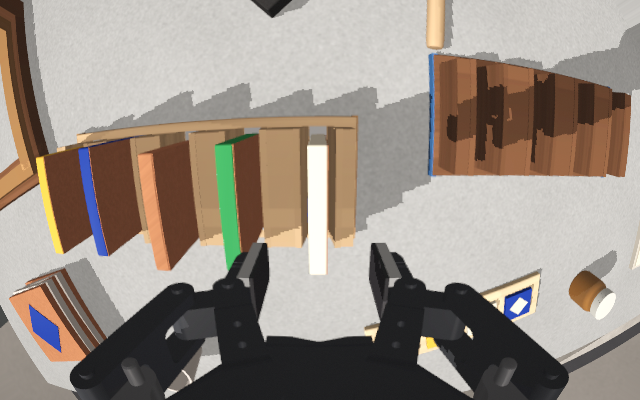

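The wrist view shows the white tile's top edge at column 317, midway between the fingers (268 and 370) and square to them. I'm lowering onto it.

Call:
{"op": "play_rows", "data": {"rows": [[[0,-0.005,0.1],[0,0,0]],[[0,-0.005,0.2],[0,0,0]],[[0,-0.005,0.3],[0,0,0]],[[0,-0.005,0.38],[0,0,0]],[[0,-0.005,0.42],[0,0,0]],[[0,-0.005,0.43],[0,0,0]],[[0,-0.005,0.43],[0,0,0]]]}}

```text
time: 3.45
tool_pos: [0.5575, -0.0836, 0.0739]
tcp_rot: [-0.218, -3.134, -0.0]
wrist_force: [0.1, 0.0, -1.0]
width: 0.602
grip_force: 0.0
```

Call:
{"op": "play_rows", "data": {"rows": [[[0,0,0],[0,0,0]],[[0,0,0],[0,0,0]],[[0,0,0],[0,0,0]],[[0,0,0],[0,0,0]],[[0,0,0],[0,0,0]],[[0,0,0],[0,0,0]],[[0,0,0],[0,0,0]],[[0,0,0],[0,0,0]],[[0,0,0],[0,0,0]],[[0,0,0],[0,0,0]]], "claw": -1}}

```text
time: 4.28
tool_pos: [0.5588, -0.0844, 0.0754]
tcp_rot: [0.22, 3.131, -0.0]
wrist_force: [-0.1, 0.3, 6.6]
width: 0.158
grip_force: 43.3
```

Call:
{"op": "play_rows", "data": {"rows": [[[0,0,-0.05],[0,0,0]],[[0,0,-0.1],[0,0,0]],[[0,0,-0.2],[0,0,0]],[[0,0,-0.3],[0,0,0]],[[0,0,-0.4],[0,0,0]],[[0,0,-0.5],[0,0,0]],[[0,0,-0.52],[0,0,0]],[[0,0,-0.52],[0,0,0]]]}}

```text
time: 4.95
tool_pos: [0.5593, -0.0847, 0.207]
tcp_rot: [0.219, 3.128, -0.001]
wrist_force: [-0.7, -0.1, -2.1]
width: 0.16
grip_force: 42.5
```

```bash
python3 - <<'E'
from h import *
go(SLOT[2],.205,84)
c=cams.read_camera("wrist");cv2.imwrite("pics/w3.png",c["image"][:,:,::-1])
E
```

```text
t 4.95 pos [ 0.5593 -0.0847  0.207 ] shift [0.314 0.929 0.006] turn [-0.001  0.008 -0.045] F [-0.7 -0.1 -2.1] w 13.6 42.45328724384308
```

View pics/w3.png

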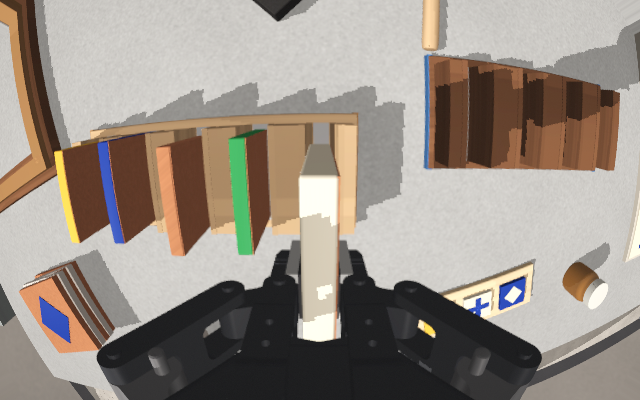

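The white tile is held upright and square at columns 300–338. I'm carrying it to slot 2.

Call:
{"op": "play_rows", "data": {"rows": [[[0.03,0.08,0],[0,0,0]],[[0.08,0.22,0],[0,0,-0.02]],[[0.12,0.36,0],[0,0,-0.045]],[[0.17,0.5,0],[0,0,-0.045]],[[0.22,0.64,0],[0,0,-0.045]],[[0.26,0.76,0],[0,0,-0.045]],[[0.29,0.86,0],[0,0,-0.045]],[[0.31,0.91,0],[0,0,-0.045]],[[0.314,0.929,0],[0,0,-0.045]],[[0.314,0.929,0],[0,0,-0.045]],[[0.314,0.929,0],[0,0,-0.045]],[[0.314,0.929,0],[0,0,-0.045]]]}}

```text
time: 6.0
tool_pos: [0.5119, 0.1555, 0.2029]
tcp_rot: [-0.165, -3.136, 0.002]
wrist_force: [0.6, 0.9, -1.7]
width: 0.16
grip_force: 42.3
```

```bash
python3 - <<'E'
from h import *
go(SLOT[2],.12,84);go(SLOT[2],.077,84)
c=cams.read_camera("wrist");t=cams.read_camera("top")
cv2.imwrite("pics/v4.png",np.vstack([cv2.resize(c["image"][:,:,::-1],(480,300)),cv2.resize(t["image"][200:340,120:344,::-1],(480,300))]))
E
```

```text
t 6.0 pos [0.5119 0.1555 0.2029] shift [-0.008  0.004  0.331] turn [-0.001 -0.002 -0.001] F [ 0.6  0.9 -1.7] w 13.6 42.32016921043396
t 6.0 pos [0.5119 0.1555 0.2029] shift [-0.009  0.004  0.503] turn [-0.001 -0.002 -0.001] F [ 0.6  0.9 -1.7] w 13.6 42.32016921043396
```

View pics/v4.png

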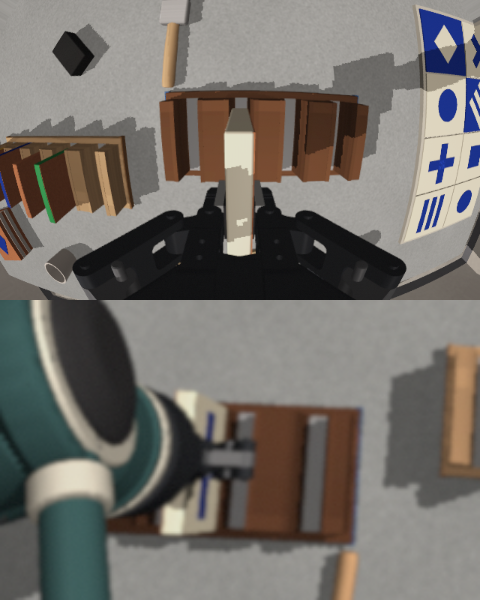

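The wrist picture shows the tile at column 240, directly over the second slot from the robot's right. Lowering, slowly at the end.

Call:
{"op": "play_rows", "data": {"rows": [[[-0.009,0.004,0.06],[0,0,0]],[[-0.009,0.004,0.13],[0,0,0]],[[-0.009,0.004,0.2],[0,0,0]],[[-0.009,0.004,0.25],[0,0,0]],[[-0.009,0.004,0.3],[0,0,0]],[[-0.009,0.004,0.34],[0,0,0]],[[-0.009,0.004,0.37],[0,0,0]],[[-0.009,0.004,0.4],[0,0,0]],[[-0.009,0.004,0.42],[0,0,0]],[[-0.009,0.004,0.44],[0,0,0]],[[-0.009,0.004,0.46],[0,0,0]],[[-0.009,0.004,0.46],[0,0,0]]]}}

```text
time: 7.1
tool_pos: [0.514, 0.1574, 0.0879]
tcp_rot: [-0.164, -3.136, 0.001]
wrist_force: [0.1, -0.4, -1.6]
width: 0.156
grip_force: 42.4
```

Call:
{"op": "play_rows", "data": {"rows": [[[0,0,0.005],[0,0,0]],[[0,0,0.01],[0,0,0]],[[0,0,0.015],[0,0,0]],[[0,0,0.02],[0,0,0]],[[0,0,0.025],[0,0,0]],[[0,0,0.03],[0,0,0]],[[0,0,0.035],[0,0,0]],[[0,0,0.038],[0,0,0]],[[0,0,0.038],[0,0,0]]]}}

```text
time: 7.85
tool_pos: [0.5143, 0.1574, 0.079]
tcp_rot: [-0.164, -3.137, 0.0]
wrist_force: [-0.5, -0.4, -2.6]
width: 0.158
grip_force: 42.4
```

Call:
{"op": "play_rows", "data": {"rows": [[[0,0,0.004],[0,0,0]],[[0,0,0.008],[0,0,0]],[[0,0,0.012],[0,0,0]],[[0,0,0.014],[0,0,0]],[[0,0,0.014],[0,0,0]]]}}

```text
time: 8.27
tool_pos: [0.5144, 0.1574, 0.0756]
tcp_rot: [-0.164, -3.137, 0.0]
wrist_force: [-0.8, -0.3, -1.3]
width: 0.157
grip_force: 42.4
```

Call:
{"op": "play_rows", "data": {"rows": [[[0,0,0.004],[0,0,0]],[[0,0,0.004],[0,0,0]],[[0,0,0.004],[0,0,0]]]}}

```text
time: 8.52
tool_pos: [0.5146, 0.1575, 0.0755]
tcp_rot: [0.164, 3.137, 0.0]
wrist_force: [-2.5, 0.1, 4.7]
width: 0.165
grip_force: 43.1
```

Call:
{"op": "play_rows", "data": {"rows": [[[0,0,0],[0,0,0]],[[0,0,0],[0,0,0]],[[0,0,0],[0,0,0]],[[0,0,0],[0,0,0]],[[0,0,0],[0,0,0]],[[0,0,0],[0,0,0]],[[0,0,0],[0,0,0]],[[0,0,0],[0,0,0]]], "claw": 0.1}}

```text
time: 9.18
tool_pos: [0.5145, 0.1574, 0.0747]
tcp_rot: [-0.164, -3.137, 0.0]
wrist_force: [0.0, -0.4, -0.4]
width: 0.55
grip_force: 0.0
```

Call:
{"op": "play_rows", "data": {"rows": [[[0,0,-0.05],[0,0,0]],[[0,0,-0.15],[0,0,0]],[[0,0,-0.25],[0,0,0]],[[0,0,-0.35],[0,0,0]],[[0,0,-0.45],[0,0,0]],[[0,0,-0.45],[0,0,0]],[[0,0,-0.45],[0,0,0]]], "claw": 0.2}}

```text
time: 9.77
tool_pos: [0.5163, 0.1579, 0.1905]
tcp_rot: [0.164, 3.132, 0.003]
wrist_force: [-0.0, -0.7, -0.7]
width: 0.6
grip_force: 0.0
```

```bash
python3 - <<'E'
from h import *
go(TILE["green"],.185,82)
go(TILE["blue"],.185,82)
c=cams.read_camera("wrist");cv2.imwrite("pics/w5.png",c["image"][:,:,::-1])
E
```

```text
t 9.77 pos [0.5163 0.1579 0.1905] shift [-0.237 -1.201  0.021] turn [0.003 0.007 0.045] F [-0.  -0.7 -0.7] w 51.0 0.0
t 9.77 pos [0.5163 0.1579 0.1905] shift [-0.201 -1.727  0.02 ] turn [0.003 0.007 0.045] F [-0.  -0.7 -0.7] w 51.0 0.0
```

View pics/w5.png

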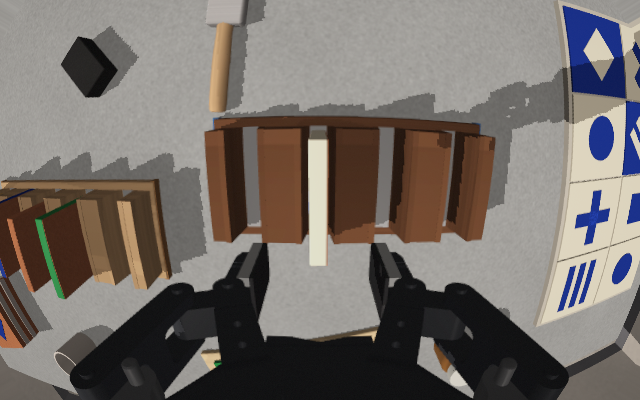

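White stands upright in slot 2 (317,200). Next is green.

Call:
{"op": "play_rows", "data": {"rows": [[[-0.03,-0.1,0],[0,0,0]],[[-0.05,-0.25,0],[0,0,0]],[[-0.08,-0.4,0],[0,0,0]],[[-0.11,-0.56,0],[0,0,0]],[[-0.14,-0.72,0],[0,0,0]],[[-0.17,-0.88,0],[0,0,0]],[[-0.2,-1,0],[0,0,0]]]}}

```text
time: 10.4
tool_pos: [0.5365, -0.099, 0.1856]
tcp_rot: [-0.165, -3.134, 0.0]
wrist_force: [0.9, -0.6, 0.6]
width: 0.6
grip_force: 0.0
```

Call:
{"op": "play_rows", "data": {"rows": [[[-0.02,-0.1,0.02],[0,0,0.045]],[[-0.037,-0.17,0.02],[0,0,0.045]],[[-0.037,-0.201,0.02],[0,0,0.045]],[[-0.037,-0.201,0.02],[0,0,0.045]],[[-0.037,-0.201,0.02],[0,0,0.045]],[[-0.037,-0.201,0.02],[0,0,0.045]]]}}

```text
time: 10.9
tool_pos: [0.5416, -0.1462, 0.1818]
tcp_rot: [-0.218, -3.133, -0.001]
wrist_force: [-0.6, -0.2, 1.0]
width: 0.597
grip_force: 0.0
```

```bash
python3 - <<'E'
from h import *
go(TILE["green"],.075,82)
c=cams.read_camera("wrist");cv2.imwrite("pics/w6.png",c["image"][:,:,::-1])
# tile top centroid from wrist picture at z=.115 (equidistant fisheye)
s=bot.read_state();R=Ro.from_rotvec(s["tcp_rot"]).as_matrix();K,M=c["K"],c["mount"]
h=cv2.cvtColor(c["image"],cv2.COLOR_RGB2HSV);m=cv2.inRange(h,np.array([45,130,50]),np.array([90,255,255]))
n,l,st,ce=cv2.connectedComponentsWithStats(m)
i=1+st[1:,4].argmax();print(st[i])
ys,xs=np.where(l==i)
def w(u,v,z):
    p=np.array([u-K[0,2],v-K[1,2]])/K[0,0];r=np.hypot(*p);d=np.array([*(p/r*np.sin(r)),np.cos(r)])
    o=R@M[:3,3]+s["tool_pos"];d=R@M[:3,:3]@d;return o+d*(z-o[2])/d[2]
P=np.array([w(u,v,.115)[:2] for u,v in zip(xs,ys)]);a=np.radians(-8);ax=np.array([np.cos(a),np.sin(a)]);ay=np.array([-ax[1],ax[0]])
x,y=P@ax,P@ay;cx,cy=(x.min()+x.max())/2,(y.min()+y.max())/2
print("extent",np.ptp(x),np.ptp(y),"centre",cx*ax+cy*ay,P.mean(0))
E
```

```text
t 10.9 pos [ 0.5416 -0.1462  0.1818] shift [-0.009 -0.002  0.427] turn [ 0.001 -0.001  0.001] F [-0.6 -0.2  1. ] w 50.7 0.0
[ 308  141   19  139 2388]
extent 0.10551191507745294 0.013084208387539181 centre [ 0.54189561 -0.14663147] [ 0.53888638 -0.14607286]
```

Call:
{"op": "play_rows", "data": {"rows": [[[-0.005,0,0.1],[0,0,0]],[[-0.005,0,0.2],[0,0,0]],[[-0.005,0,0.3],[0,0,0]],[[-0.005,0,0.38],[0,0,0]],[[-0.005,0,0.42],[0,0,0]],[[-0.005,0,0.427],[0,0,0]],[[-0.005,0,0.427],[0,0,0]]]}}

```text
time: 11.53
tool_pos: [0.5432, -0.1467, 0.0753]
tcp_rot: [-0.218, -3.133, -0.001]
wrist_force: [0.7, 0.9, -0.1]
width: 0.596
grip_force: 0.0
```

Call:
{"op": "play_rows", "data": {"rows": [[[0,0,0],[0,0,0]],[[0,0,0],[0,0,0]],[[0,0,0],[0,0,0]],[[0,0,0],[0,0,0]],[[0,0,0],[0,0,0]],[[0,0,0],[0,0,0]],[[0,0,0],[0,0,0]],[[0,0,0],[0,0,0]],[[0,0,0],[0,0,0]],[[0,0,0],[0,0,0]]], "claw": -1}}

```text
time: 12.37
tool_pos: [0.5447, -0.1478, 0.0772]
tcp_rot: [0.22, 3.131, -0.0]
wrist_force: [-0.2, 0.6, 5.9]
width: 0.154
grip_force: 40.3
```

Call:
{"op": "play_rows", "data": {"rows": [[[0,0,-0.05],[0,0,0]],[[0,0,-0.1],[0,0,0]],[[0,0,-0.2],[0,0,0]],[[0,0,-0.3],[0,0,0]],[[0,0,-0.4],[0,0,0]],[[0,0,-0.5],[0,0,0]],[[0,0,-0.58],[0,0,0]],[[0,0,-0.6],[0,0,0]],[[0,0,-0.6],[0,0,0]]]}}

```text
time: 13.12
tool_pos: [0.5445, -0.1481, 0.2283]
tcp_rot: [0.219, 3.129, -0.002]
wrist_force: [0.2, -0.2, -3.5]
width: 0.156
grip_force: 39.3
```

```bash
python3 - <<'E'
from h import *
go(SLOT[4],.225,84)
E
```

```text
t 13.12 pos [ 0.5445 -0.1481  0.2283] shift [0.309 1.748 0.01 ] turn [-0.001  0.006 -0.045] F [ 0.2 -0.2 -3.5] w 13.3 39.32808816432953
```

Call:
{"op": "play_rows", "data": {"rows": [[[0.02,0.08,0],[0,0,0]],[[0.04,0.2,0],[0,0,0]],[[0.06,0.35,0],[0,0,0]],[[0.09,0.5,0],[0,0,0]],[[0.12,0.65,0],[0,0,0]],[[0.14,0.8,0],[0,0,0]],[[0.16,0.9,0],[0,0,0]]]}}

```text
time: 13.7
tool_pos: [0.5333, 0.0837, 0.2232]
tcp_rot: [-0.218, -3.13, -0.001]
wrist_force: [1.4, -0.6, -2.0]
width: 0.158
grip_force: 39.8
```

Call:
{"op": "play_rows", "data": {"rows": [[[0.02,0.13,0],[0,0,-0.02]],[[0.04,0.27,0],[0,0,-0.045]],[[0.07,0.42,0],[0,0,-0.045]],[[0.1,0.57,0],[0,0,-0.045]],[[0.12,0.69,0],[0,0,-0.045]],[[0.14,0.78,0],[0,0,-0.045]],[[0.149,0.83,0],[0,0,-0.045]],[[0.149,0.848,0],[0,0,-0.045]],[[0.149,0.848,0],[0,0,-0.045]],[[0.149,0.848,0],[0,0,-0.045]],[[0.149,0.848,0],[0,0,-0.045]]]}}

```text
time: 14.62
tool_pos: [0.5278, 0.2943, 0.2251]
tcp_rot: [-0.166, -3.137, 0.002]
wrist_force: [0.4, 0.3, -3.2]
width: 0.153
grip_force: 39.8
```

```bash
python3 - <<'E'
from h import *
go(SLOT[4],.088,84)
c=cams.read_camera("wrist");cv2.imwrite("pics/w7.png",c["image"][:,:,::-1])
E
```

```text
t 14.62 pos [0.5278 0.2943 0.2251] shift [-0.005  0.005  0.548] turn [-0.001 -0.001 -0.002] F [ 0.4  0.3 -3.2] w 13.0 39.79591727256775
```

View pics/w7.png

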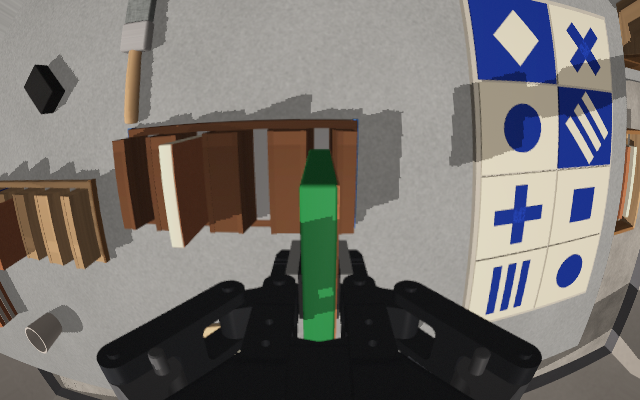

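The green tile (column 319) is directly over the leftmost slot. Lowering.

Call:
{"op": "play_rows", "data": {"rows": [[[-0.005,0.005,0.06],[0,0,0]],[[-0.005,0.005,0.14],[0,0,0]],[[-0.005,0.005,0.22],[0,0,0]],[[-0.005,0.005,0.3],[0,0,0]],[[-0.005,0.005,0.36],[0,0,0]],[[-0.005,0.005,0.4],[0,0,0]],[[-0.005,0.005,0.44],[0,0,0]],[[-0.005,0.005,0.47],[0,0,0]],[[-0.005,0.005,0.5],[0,0,0]],[[-0.005,0.005,0.52],[0,0,0]],[[-0.005,0.005,0.54],[0,0,0]],[[-0.005,0.005,0.55],[0,0,0]],[[-0.005,0.005,0.555],[0,0,0]],[[-0.005,0.005,0.56],[0,0,0]],[[-0.005,0.005,0.565],[0,0,0]],[[-0.005,0.005,0.57],[0,0,0]],[[-0.005,0.005,0.575],[0,0,0]],[[-0.005,0.005,0.575],[0,0,0]]]}}

```text
time: 16.17
tool_pos: [0.529, 0.297, 0.0816]
tcp_rot: [-0.164, -3.137, 0.0]
wrist_force: [0.4, -0.8, -2.8]
width: 0.159
grip_force: 39.6
```

Call:
{"op": "play_rows", "data": {"rows": [[[0,0,0.004],[0,0,0]],[[0,0,0.008],[0,0,0]],[[0,0,0.012],[0,0,0]],[[0,0,0.016],[0,0,0]],[[0,0,0.019],[0,0,0]],[[0,0,0.022],[0,0,0]],[[0,0,0.022],[0,0,0]]]}}

```text
time: 16.75
tool_pos: [0.5292, 0.2972, 0.0773]
tcp_rot: [0.164, 3.137, 0.0]
wrist_force: [-2.6, -1.0, 3.3]
width: 0.16
grip_force: 40.7
```

Contact at 3 N, so I'm releasing.

Call:
{"op": "play_rows", "data": {"rows": [[[0,0,0],[0,0,0]],[[0,0,0],[0,0,0]],[[0,0,0],[0,0,0]],[[0,0,0],[0,0,0]],[[0,0,0],[0,0,0]],[[0,0,0],[0,0,0]],[[0,0,0],[0,0,0]],[[0,0,0],[0,0,0]]], "claw": 0.1}}

```text
time: 17.42
tool_pos: [0.5291, 0.297, 0.0762]
tcp_rot: [-0.164, -3.137, 0.0]
wrist_force: [0.1, -0.2, 0.6]
width: 0.548
grip_force: 0.0
```

Call:
{"op": "play_rows", "data": {"rows": [[[0,0,-0.05],[0,0,0]],[[0,0,-0.15],[0,0,0]],[[0,0,-0.25],[0,0,0]],[[0,0,-0.35],[0,0,0]],[[0,0,-0.45],[0,0,0]],[[0,0,-0.45],[0,0,0]],[[0,0,-0.45],[0,0,0]]], "claw": 0.2}}

```text
time: 18.0
tool_pos: [0.5308, 0.2979, 0.1923]
tcp_rot: [0.164, 3.132, 0.005]
wrist_force: [-1.0, -0.1, -0.5]
width: 0.601
grip_force: 0.0
```

```bash
python3 - <<'E'
from h import *
go(TILE["ochre"],.185,82)
c=cams.read_camera("wrist");cv2.imwrite("pics/w8.png",c["image"][:,:,::-1])
E
```

```text
t 18.0 pos [0.5308 0.2979 0.1923] shift [-0.214 -2.554  0.022] turn [0.004 0.006 0.045] F [-1.  -0.1 -0.5] w 51.1 0.0
```

View pics/w8.png

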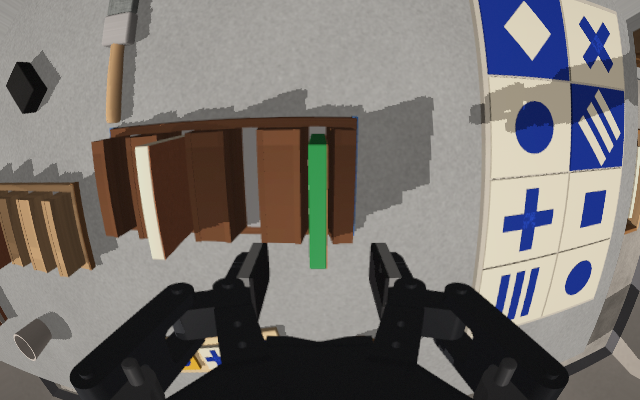

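Green stands upright in the leftmost slot (318,200). Next is ochre.

Call:
{"op": "play_rows", "data": {"rows": [[[-0.01,-0.1,0],[0,0,0]],[[-0.02,-0.25,0],[0,0,0]],[[-0.03,-0.4,0],[0,0,0]],[[-0.05,-0.56,0],[0,0,0]],[[-0.06,-0.72,0],[0,0,0]],[[-0.08,-0.88,0],[0,0,0]],[[-0.08,-1,0],[0,0,0]]]}}

```text
time: 18.63
tool_pos: [0.5215, 0.0435, 0.1871]
tcp_rot: [-0.165, -3.134, 0.002]
wrist_force: [0.9, -0.1, -0.7]
width: 0.6
grip_force: 0.0
```

Call:
{"op": "play_rows", "data": {"rows": [[[-0.01,-0.16,0],[0,0,0]],[[-0.03,-0.32,0],[0,0,0]],[[-0.04,-0.48,0],[0,0,0]],[[-0.05,-0.64,0],[0,0,0]],[[-0.07,-0.8,0],[0,0,0]],[[-0.08,-0.96,0],[0,0,0]],[[-0.08,-1,0],[0,0,0]]]}}

```text
time: 19.22
tool_pos: [0.5153, -0.2092, 0.1872]
tcp_rot: [-0.17, -3.135, 0.003]
wrist_force: [-0.3, 0.3, 0.3]
width: 0.599
grip_force: 0.0
```

Call:
{"op": "play_rows", "data": {"rows": [[[-0.01,-0.15,0.02],[0,0,0.045]],[[-0.03,-0.3,0.02],[0,0,0.045]],[[-0.05,-0.43,0.02],[0,0,0.045]],[[-0.054,-0.52,0.02],[0,0,0.045]],[[-0.054,-0.554,0.02],[0,0,0.045]],[[-0.054,-0.554,0.02],[0,0,0.045]],[[-0.054,-0.554,0.02],[0,0,0.045]],[[-0.054,-0.554,0.02],[0,0,0.045]]]}}

```text
time: 19.88
tool_pos: [0.5154, -0.3417, 0.183]
tcp_rot: [-0.218, -3.133, -0.003]
wrist_force: [0.2, 0.3, -0.7]
width: 0.599
grip_force: 0.0
```

```bash
cat >> h.py <<'E'
def wristtile(lo,hi,deg=-8):
    s=bot.read_state();R=Ro.from_rotvec(s["tcp_rot"]).as_matrix();c=cams.read_camera("wrist");K,M=c["K"],c["mount"]
    m=cv2.inRange(cv2.cvtColor(c["image"],cv2.COLOR_RGB2HSV),np.array(lo),np.array(hi));m[:,:270]=0;m[:,370:]=0;m[290:]=0
    n,l,st,ce=cv2.connectedComponentsWithStats(m);i=1+st[1:,4].argmax();ys,xs=np.where(l==i)
    def w(u,v,z):
        p=np.array([u-K[0,2],v-K[1,2]])/K[0,0];r=np.hypot(*p);d=np.array([*(p/r*np.sin(r)),np.cos(r)])
        o=R@M[:3,3]+s["tool_pos"];d=R@M[:3,:3]@d;return o+d*(z-o[2])/d[2]
    P=np.array([w(u,v,.115)[:2] for u,v in zip(xs,ys)]);a=np.radians(deg);ax=np.array([np.cos(a),np.sin(a)]);ay=np.array([-ax[1],ax[0]])
    x,y=P@ax,P@ay;cx,cy=(x.min()+x.max())/2,(y.min()+y.max())/2
    print(st[i],"extent",np.ptp(x),np.ptp(y),"centre",cx*ax+cy*ay);return c
E
python3 - <<'E'
from h import *
go(TILE["ochre"],.075,82);wristtile([12,130,110],[30,255,255])
E
```

```text
t 19.88 pos [ 0.5154 -0.3417  0.183 ] shift [-0.009 -0.003  0.432] turn [ 0.002 -0.002  0.001] F [ 0.2  0.3 -0.7] w 50.9 0.0
[ 307  138   22  139 2757] extent 0.10526937482619558 0.014849643708870264 centre [ 0.51337514 -0.34217823]
```

Call:
{"op": "play_rows", "data": {"rows": [[[0,-0.002,0.1],[0,0,0]],[[0,-0.002,0.2],[0,0,0]],[[0,-0.002,0.3],[0,0,0]],[[0,-0.002,0.38],[0,0,0]],[[0,-0.002,0.42],[0,0,0]],[[0,-0.002,0.432],[0,0,0]],[[0,-0.002,0.432],[0,0,0]]]}}

```text
time: 20.52
tool_pos: [0.5155, -0.3429, 0.0753]
tcp_rot: [-0.218, -3.133, -0.001]
wrist_force: [0.0, -0.2, -0.0]
width: 0.597
grip_force: 0.0
```

Call:
{"op": "play_rows", "data": {"rows": [[[0,0,0],[0,0,0]],[[0,0,0],[0,0,0]],[[0,0,0],[0,0,0]],[[0,0,0],[0,0,0]],[[0,0,0],[0,0,0]],[[0,0,0],[0,0,0]],[[0,0,0],[0,0,0]],[[0,0,0],[0,0,0]],[[0,0,0],[0,0,0]],[[0,0,0],[0,0,0]]], "claw": -1}}

```text
time: 21.35
tool_pos: [0.5168, -0.3448, 0.0776]
tcp_rot: [0.22, 3.131, -0.002]
wrist_force: [-0.5, 0.9, 6.4]
width: 0.157
grip_force: 42.2
```

Call:
{"op": "play_rows", "data": {"rows": [[[0,0,-0.05],[0,0,0]],[[0,0,-0.1],[0,0,0]],[[0,0,-0.2],[0,0,0]],[[0,0,-0.3],[0,0,0]],[[0,0,-0.4],[0,0,0]],[[0,0,-0.5],[0,0,0]],[[0,0,-0.58],[0,0,0]],[[0,0,-0.6],[0,0,0]],[[0,0,-0.6],[0,0,0]]]}}

```text
time: 22.1
tool_pos: [0.5167, -0.3449, 0.2287]
tcp_rot: [0.219, 3.13, -0.004]
wrist_force: [-0.6, -0.1, -3.6]
width: 0.159
grip_force: 41.3
```

```bash
python3 - <<'E'
from h import *
go(SLOT[3],.225,84)
E
```

```text
t 22.1 pos [ 0.5167 -0.3449  0.2287] shift [0.299 2.263 0.008] turn [-0.003  0.005 -0.045] F [-0.6 -0.1 -3.6] w 13.5 41.26481115818024
```

Call:
{"op": "play_rows", "data": {"rows": [[[0.01,0.08,0],[0,0,0]],[[0.03,0.2,0],[0,0,0]],[[0.05,0.35,0],[0,0,0]],[[0.07,0.5,0],[0,0,0]],[[0.09,0.65,0],[0,0,0]],[[0.1,0.8,0],[0,0,0]],[[0.1,0.8,0],[0,0,0]]]}}

```text
time: 22.68
tool_pos: [0.5171, -0.1359, 0.2232]
tcp_rot: [-0.213, -3.13, -0.008]
wrist_force: [-0.7, -0.6, -3.4]
width: 0.156
grip_force: 41.6
```

Call:
{"op": "play_rows", "data": {"rows": [[[0.01,0.1,0],[0,0,0]],[[0.03,0.23,0],[0,0,0]],[[0.05,0.38,0],[0,0,0]],[[0.07,0.53,0],[0,0,0]],[[0.09,0.68,0],[0,0,0]],[[0.1,0.8,0],[0,0,0]],[[0.1,0.8,0],[0,0,0]]]}}

```text
time: 23.27
tool_pos: [0.5205, 0.0639, 0.2237]
tcp_rot: [-0.212, -3.131, -0.004]
wrist_force: [0.0, -0.6, -3.6]
width: 0.161
grip_force: 41.6
```

Call:
{"op": "play_rows", "data": {"rows": [[[0.01,0.1,0],[0,0,-0.02]],[[0.03,0.23,0],[0,0,-0.045]],[[0.05,0.36,0],[0,0,-0.045]],[[0.07,0.48,0],[0,0,-0.045]],[[0.09,0.58,0],[0,0,-0.045]],[[0.099,0.64,0],[0,0,-0.045]],[[0.099,0.663,0],[0,0,-0.045]],[[0.099,0.663,0],[0,0,-0.045]],[[0.099,0.663,0],[0,0,-0.045]],[[0.099,0.663,0],[0,0,-0.045]]]}}

```text
time: 24.1
tool_pos: [0.5203, 0.2252, 0.225]
tcp_rot: [-0.165, -3.136, 0.002]
wrist_force: [-0.2, -0.2, -3.2]
width: 0.154
grip_force: 41.8
```

```bash
python3 - <<'E'
from h import *
go(SLOT[3],.082,84)
c=cams.read_camera("wrist");cv2.imwrite("pics/w9.png",c["image"][:,:,::-1])
E
```

```text
t 24.1 pos [0.5203 0.2252 0.225 ] shift [-0.005  0.004  0.572] turn [-0.002 -0.001 -0.001] F [-0.2 -0.2 -3.2] w 13.1 41.791677474975586
```

View pics/w9.png

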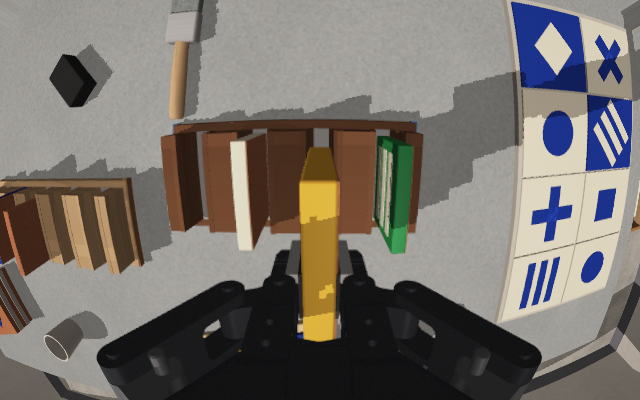

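Ochre (column 319) is centred over slot 3, between white and green. Lowering.

Call:
{"op": "play_rows", "data": {"rows": [[[-0.005,-0.002,0.06],[0,0,0]],[[-0.005,-0.002,0.14],[0,0,0]],[[-0.005,-0.002,0.22],[0,0,0]],[[-0.005,-0.002,0.3],[0,0,0]],[[-0.005,-0.002,0.36],[0,0,0]],[[-0.005,-0.002,0.4],[0,0,0]],[[-0.005,-0.002,0.44],[0,0,0]],[[-0.005,-0.002,0.47],[0,0,0]],[[-0.005,-0.002,0.5],[0,0,0]],[[-0.005,-0.002,0.52],[0,0,0]],[[-0.005,-0.002,0.54],[0,0,0]],[[-0.005,-0.002,0.55],[0,0,0]],[[-0.005,-0.002,0.555],[0,0,0]],[[-0.005,-0.002,0.56],[0,0,0]],[[-0.005,-0.002,0.565],[0,0,0]],[[-0.005,-0.002,0.57],[0,0,0]],[[-0.005,-0.002,0.575],[0,0,0]],[[-0.005,-0.002,0.575],[0,0,0]]]}}

```text
time: 25.65
tool_pos: [0.5216, 0.226, 0.0819]
tcp_rot: [-0.164, -3.137, 0.0]
wrist_force: [-0.1, -0.1, -3.6]
width: 0.16
grip_force: 41.6
```

Call:
{"op": "play_rows", "data": {"rows": [[[0,0,0.004],[0,0,0]],[[0,0,0.008],[0,0,0]],[[0,0,0.012],[0,0,0]],[[0,0,0.015],[0,0,0]],[[0,0,0.018],[0,0,0]],[[0,0,0.02],[0,0,0]],[[0,0,0.02],[0,0,0]]]}}

```text
time: 26.23
tool_pos: [0.5217, 0.2261, 0.0777]
tcp_rot: [0.164, 3.137, 0.0]
wrist_force: [-3.3, -0.3, 2.5]
width: 0.156
grip_force: 42.6
```

Call:
{"op": "play_rows", "data": {"rows": [[[0,0,0],[0,0,0]],[[0,0,0],[0,0,0]],[[0,0,0],[0,0,0]],[[0,0,0],[0,0,0]],[[0,0,0],[0,0,0]],[[0,0,0],[0,0,0]],[[0,0,0],[0,0,0]],[[0,0,0],[0,0,0]]], "claw": 0.1}}

```text
time: 26.9
tool_pos: [0.5217, 0.226, 0.077]
tcp_rot: [-0.164, -3.137, 0.0]
wrist_force: [0.4, 0.6, -0.3]
width: 0.55
grip_force: 0.0
```

Call:
{"op": "play_rows", "data": {"rows": [[[0,0,-0.05],[0,0,0]],[[0,0,-0.15],[0,0,0]],[[0,0,-0.25],[0,0,0]],[[0,0,-0.35],[0,0,0]],[[0,0,-0.45],[0,0,0]],[[0,0,-0.45],[0,0,0]],[[0,0,-0.45],[0,0,0]]], "claw": 0.2}}

```text
time: 27.48
tool_pos: [0.5234, 0.2267, 0.1929]
tcp_rot: [0.164, 3.132, 0.004]
wrist_force: [-0.6, -0.9, 0.2]
width: 0.597
grip_force: 0.0
```

```bash
python3 - <<'E'
from h import *
go(TILE["blue"],.185,82)
E
```

```text
t 27.48 pos [0.5234 0.2267 0.1929] shift [-0.201 -2.003  0.027] turn [0.003 0.006 0.045] F [-0.6 -0.9  0.2] w 50.8 0.0
```

Call:
{"op": "play_rows", "data": {"rows": [[[-0.01,-0.1,0],[0,0,0]],[[-0.02,-0.25,0],[0,0,0]],[[-0.04,-0.4,0],[0,0,0]],[[-0.06,-0.56,0],[0,0,0]],[[-0.07,-0.72,0],[0,0,0]],[[-0.09,-0.88,0],[0,0,0]],[[-0.1,-1,0],[0,0,0]]]}}

```text
time: 28.07
tool_pos: [0.5191, -0.0279, 0.1883]
tcp_rot: [-0.165, -3.135, 0.001]
wrist_force: [1.0, 0.2, 0.8]
width: 0.601
grip_force: 0.0
```

Call:
{"op": "play_rows", "data": {"rows": [[[-0.01,-0.15,0.02],[0,0,0]],[[-0.03,-0.3,0.02],[0,0,0.045]],[[-0.05,-0.46,0.02],[0,0,0.045]],[[-0.07,-0.62,0.02],[0,0,0.045]],[[-0.09,-0.78,0.02],[0,0,0.045]],[[-0.1,-0.9,0.02],[0,0,0.045]],[[-0.1,-0.98,0.02],[0,0,0.045]],[[-0.1,-1,0.02],[0,0,0.045]],[[-0.1,-1,0.02],[0,0,0.045]],[[-0.1,-1,0.02],[0,0,0.045]],[[-0.1,-1,0.02],[0,0,0.045]]]}}

```text
time: 28.98
tool_pos: [0.519, -0.275, 0.1839]
tcp_rot: [-0.218, -3.133, -0.002]
wrist_force: [0.0, 0.7, 0.7]
width: 0.598
grip_force: 0.0
```

```bash
python3 - <<'E'
from h import *
go(TILE["blue"],.075,82);wristtile([105,140,70],[130,255,255])
E
```

```text
t 28.98 pos [ 0.519  -0.275   0.1839] shift [-0.011 -0.006  0.436] turn [ 0.001 -0.002  0.001] F [0.  0.7 0.7] w 50.8 0.0
[ 306  140   19  139 2346] extent 0.1062071100708179 0.012952897702181054 centre [ 0.51864259 -0.27700532]
```

Call:
{"op": "play_rows", "data": {"rows": [[[-0.003,-0.006,0.1],[0,0,0]],[[-0.003,-0.006,0.2],[0,0,0]],[[-0.003,-0.006,0.3],[0,0,0]],[[-0.003,-0.006,0.38],[0,0,0]],[[-0.003,-0.006,0.42],[0,0,0]],[[-0.003,-0.006,0.435],[0,0,0]],[[-0.003,-0.006,0.435],[0,0,0]]]}}

```text
time: 29.62
tool_pos: [0.5195, -0.277, 0.0752]
tcp_rot: [-0.218, -3.133, -0.001]
wrist_force: [-0.4, 0.1, 0.4]
width: 0.6
grip_force: 0.0
```

Call:
{"op": "play_rows", "data": {"rows": [[[0,0,0],[0,0,0]],[[0,0,0],[0,0,0]],[[0,0,0],[0,0,0]],[[0,0,0],[0,0,0]],[[0,0,0],[0,0,0]],[[0,0,0],[0,0,0]],[[0,0,0],[0,0,0]],[[0,0,0],[0,0,0]],[[0,0,0],[0,0,0]],[[0,0,0],[0,0,0]]], "claw": -1}}

```text
time: 30.45
tool_pos: [0.521, -0.2787, 0.0775]
tcp_rot: [0.22, 3.131, -0.002]
wrist_force: [-0.0, 0.3, 6.4]
width: 0.16
grip_force: 41.9
```

Call:
{"op": "play_rows", "data": {"rows": [[[0,0,-0.05],[0,0,0]],[[0,0,-0.1],[0,0,0]],[[0,0,-0.2],[0,0,0]],[[0,0,-0.3],[0,0,0]],[[0,0,-0.4],[0,0,0]],[[0,0,-0.5],[0,0,0]],[[0,0,-0.58],[0,0,0]],[[0,0,-0.6],[0,0,0]],[[0,0,-0.6],[0,0,0]]]}}

```text
time: 31.2
tool_pos: [0.521, -0.2789, 0.2288]
tcp_rot: [0.219, 3.129, -0.004]
wrist_force: [-0.3, 0.3, -2.6]
width: 0.158
grip_force: 41.0
```

```bash
python3 - <<'E'
from h import *
go(SLOT[1],.225,84)
E
```

```text
t 31.2 pos [ 0.521  -0.2789  0.2288] shift [0.262 1.439 0.011] turn [-0.003  0.006 -0.045] F [-0.3  0.3 -2.6] w 13.4 40.95504105091095
```

Call:
{"op": "play_rows", "data": {"rows": [[[0.01,0.08,0],[0,0,0]],[[0.03,0.2,0],[0,0,0]],[[0.06,0.35,0],[0,0,0]],[[0.09,0.5,0],[0,0,0]],[[0.12,0.65,0],[0,0,0]],[[0.14,0.75,0],[0,0,0]],[[0.14,0.8,0],[0,0,0]]]}}

```text
time: 31.78
tool_pos: [0.5107, -0.0718, 0.2234]
tcp_rot: [-0.216, -3.13, -0.003]
wrist_force: [-0.2, -0.3, -2.8]
width: 0.158
grip_force: 40.9
```

Call:
{"op": "play_rows", "data": {"rows": [[[0.01,0.1,0],[0,0,-0.02]],[[0.04,0.23,0],[0,0,-0.045]],[[0.07,0.36,0],[0,0,-0.045]],[[0.1,0.48,0],[0,0,-0.045]],[[0.12,0.57,0],[0,0,-0.045]],[[0.122,0.62,0],[0,0,-0.045]],[[0.122,0.639,0],[0,0,-0.045]],[[0.122,0.639,0],[0,0,-0.045]],[[0.122,0.639,0],[0,0,-0.045]],[[0.122,0.639,0],[0,0,-0.045]]]}}

```text
time: 32.62
tool_pos: [0.5052, 0.086, 0.2254]
tcp_rot: [-0.166, -3.137, 0.001]
wrist_force: [-0.6, 0.1, -1.8]
width: 0.161
grip_force: 40.9
```

```bash
python3 - <<'E'
from h import *
go(SLOT[1],.082,84)
c=cams.read_camera("wrist");cv2.imwrite("pics/w10.png",c["image"][:,:,::-1])
E
```

```text
t 32.62 pos [0.5052 0.086  0.2254] shift [-0.004  0.003  0.574] turn [-0.001 -0.001 -0.001] F [-0.6  0.1 -1.8] w 13.7 40.892162919044495
```

View pics/w10.png

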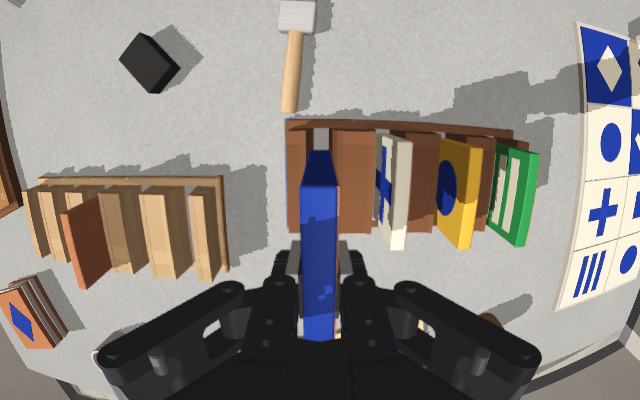

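Blue (column 319) is over the rightmost slot, and white, ochre and green stand to its left. Lowering.

Call:
{"op": "play_rows", "data": {"rows": [[[-0.005,-0.002,0.06],[0,0,0]],[[-0.005,-0.002,0.14],[0,0,0]],[[-0.005,-0.002,0.22],[0,0,0]],[[-0.005,-0.002,0.3],[0,0,0]],[[-0.005,-0.002,0.36],[0,0,0]],[[-0.005,-0.002,0.4],[0,0,0]],[[-0.005,-0.002,0.44],[0,0,0]],[[-0.005,-0.002,0.47],[0,0,0]],[[-0.005,-0.002,0.5],[0,0,0]],[[-0.005,-0.002,0.52],[0,0,0]],[[-0.005,-0.002,0.54],[0,0,0]],[[-0.005,-0.002,0.55],[0,0,0]],[[-0.005,-0.002,0.555],[0,0,0]],[[-0.005,-0.002,0.56],[0,0,0]],[[-0.005,-0.002,0.565],[0,0,0]],[[-0.005,-0.002,0.57],[0,0,0]],[[-0.005,-0.002,0.575],[0,0,0]],[[-0.005,-0.002,0.575],[0,0,0]]]}}

```text
time: 34.17
tool_pos: [0.5062, 0.0866, 0.0819]
tcp_rot: [-0.164, -3.137, 0.0]
wrist_force: [0.5, -0.5, -2.2]
width: 0.154
grip_force: 40.9
```

Call:
{"op": "play_rows", "data": {"rows": [[[0,0,0.004],[0,0,0]],[[0,0,0.008],[0,0,0]],[[0,0,0.012],[0,0,0]],[[0,0,0.015],[0,0,0]],[[0,0,0.018],[0,0,0]],[[0,0,0.02],[0,0,0]],[[0,0,0.02],[0,0,0]]]}}

```text
time: 34.75
tool_pos: [0.5064, 0.0867, 0.0776]
tcp_rot: [0.164, 3.137, 0.0]
wrist_force: [-2.7, 1.0, 3.8]
width: 0.158
grip_force: 41.5
```

Call:
{"op": "play_rows", "data": {"rows": [[[0,0,0],[0,0,0]],[[0,0,0],[0,0,0]],[[0,0,0],[0,0,0]],[[0,0,0],[0,0,0]],[[0,0,0],[0,0,0]],[[0,0,0],[0,0,0]],[[0,0,0],[0,0,0]],[[0,0,0],[0,0,0]]], "claw": 0.1}}

```text
time: 35.42
tool_pos: [0.5063, 0.0866, 0.077]
tcp_rot: [-0.164, -3.137, 0.0]
wrist_force: [0.3, -0.2, -0.4]
width: 0.551
grip_force: 0.0
```

Call:
{"op": "play_rows", "data": {"rows": [[[0,0,-0.05],[0,0,0]],[[0,0,-0.15],[0,0,0]],[[0,0,-0.25],[0,0,0]],[[0,0,-0.35],[0,0,0]],[[0,0,-0.45],[0,0,0]],[[0,0,-0.5],[0,0,0]],[[0,0,-0.5],[0,0,0]]]}}

```text
time: 36.0
tool_pos: [0.5088, 0.087, 0.2058]
tcp_rot: [0.164, 3.13, 0.002]
wrist_force: [0.8, -0.4, 0.6]
width: 0.55
grip_force: 0.0
```

Call:
{"op": "play_rows", "data": {"rows": [[[0,-0.15,0],[0,0,0]],[[0,-0.3,0],[0,0,0]],[[0,-0.45,0],[0,0,0]],[[0,-0.6,0],[0,0,0]],[[0,-0.75,0],[0,0,0]],[[0,-0.9,0],[0,0,0]],[[0,-1,0],[0,0,0]],[[0,-1,0],[0,0,0]]]}}

```text
time: 36.67
tool_pos: [0.4787, -0.1659, 0.2]
tcp_rot: [-0.171, -3.134, 0.002]
wrist_force: [-0.1, 0.1, -0.2]
width: 0.55
grip_force: 0.0
```

Call:
{"op": "play_rows", "data": {"rows": [[[0,-0.15,0],[0,0,0]],[[0,-0.3,0],[0,0,0]],[[0,-0.45,0],[0,0,0]],[[0,-0.6,0],[0,0,0]],[[0,-0.75,0],[0,0,0]],[[0,-0.9,0],[0,0,0]],[[0,-0.9,0],[0,0,0]],[[0,-0.9,0],[0,0,0]]]}}

```text
time: 37.33
tool_pos: [0.4559, -0.3863, 0.1998]
tcp_rot: [-0.169, -3.135, -0.004]
wrist_force: [-0.1, 0.7, 0.2]
width: 0.549
grip_force: 0.0
```

```bash
python3 - <<'E'
from h import *
c=cams.read_camera("top")
im=cv2.resize(c["image"][210:330,120:320,::-1],(800,480),interpolation=cv2.INTER_CUBIC)
for q in SLOT.values():  # expected top edge of a centred upright tile
    a=np.radians(-6.1);e=np.array([np.cos(a),np.sin(a)])*.05
    p=[proj(c,[*(np.array(q)+k*e),.115]) for k in(-1,1)]
    for u in p: cv2.circle(im,tuple(int(round(v)) for v in ((u-[120,210]+.5)*4)),4,(255,0,255),1)
cv2.imwrite("pics/end.png",im);print(bot.read_state()["time"])
E
```

```text
37.3833
```

View pics/end.png

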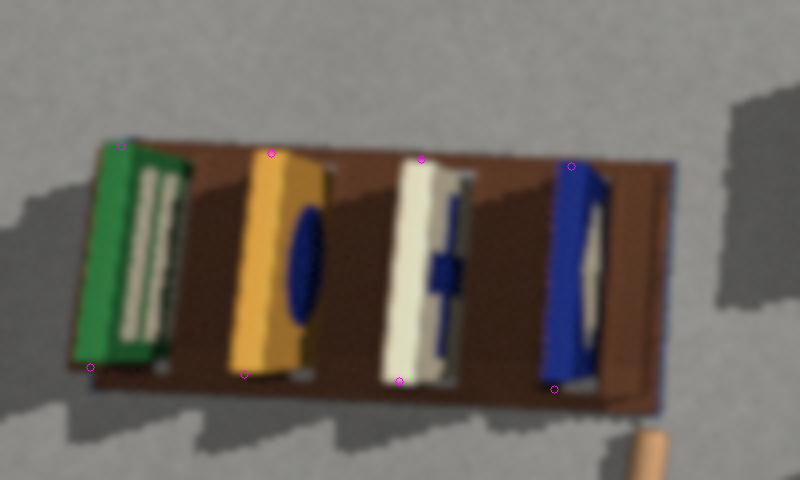

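The top view shows green, ochre, white and blue from left to right, each upright. Their ends match the predicted marks to within about 2–4 mm. Handing in.

```bash
python3 -c "
from workcell import bot
print(bot.finish_job())"
```

```text
the job is handed in; nothing more can be done
None
```

The four glazed tiles stand in the crate in reverse sample order (green, ochre, white, blue from left to right) and the job is handed in at about 37 s; no verdict came back.

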